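Slide the label plate out over the end of the bottle riser

ROBOT

A 6-joint arm with a two-finger parallel gripper is mounted at the origin on the work surface. World frame = base frame: x ahead of the robot, y to its left, z up, the work surface at z = 0. Lengths are in m, angles in rad, forces in N, time in s.
With the tool pointing down it reaches from about 0.375 to 0.975 m from the base axis. Payload 3.8 kg.
Tool frame: the origin (TCP) lies on the centre line of the jaws, within the pads' length; the fingertips stand 8 mm ahead of it and the grasp point (between the pads) lies 11 mm behind it (manip.tcp_to_tips is the distance from the TCP to the fingertips, in m); z points along the fingers, y is the direction in which the jaws open and shut (so a half turn about z gives the same grasp; the last joint's range is limited). The gripper opens to 88 mm and grips with 3 to 60 N. Pads are 18 mm wide; open, the fingers measure 123 mm over their backs; the gripper's body (75 mm by 187 mm) begins 45 mm behind the grasp point.
Start: joints at [-1.349, 0.264, 1.604, -0, 1.274, -0.037], TCP at [0.173, -0.653, 0.247] pointing down, gripper open.
Joint ranges: [-2.63, 2.63], [-0.94, 2.18], [0.31, 2.57], [-1.31, 4.45], [0, 2.66], [-2.55, 2.55]. Speed limits (rad/s): [2.57, 2.57, 3.14, 3.14, 3.14, 3.14].

INTERFACE

Orientations are given as a unit quaternion [x, y, z, w].
In Python, from plant import manip gives the robot as it stands. The module is installed in compiled form; this text tells all that it offers.
- The arm moves only by the tool servo_tool, never from a script. Its argument "steps" is a list of rows, each an object of numbers: "dx", "dy", "dz": the shift along the tool's x, y, z in m; "rx", "ry", "rz": the turn, a rotation vector about the tool's x, y, z in units of 8 degrees (1.0 is 8 degrees). In form: [{"dx": .., "dy": .., "dz": .., "rx": .., "ry": .., "rz": ..}, ...]. A call has exactly 5 rows; each row is the pose to reach, as a shift and turn from the pose commanded when the call began, along the tool's axes at that moment; what a row does not reach only later rows make up. A row lasts 1/8 s, in which the tool goes at most 62.5 mm and 10.7 degrees, less where a joint would pass 70% of its speed; a pose out of reach is approached as far as the arm can. A call with a gripper value outside its range is refused whole. "grip" is the opening, from 0 (shut) to 1 (fully open), set as the call begins (left out, the last holds). The fingers move at their own pace and stop on an object; "squeeze" is the grip in N (left out, the last holds). Time passes only in rows, so rows that repeat a pose let the fingers close, or fill a call up. It gives the time, the measured TCP pose, the force and the opening at its end, in the units of the state.
- manip.state(): the state, without advancing time (a new reading comes with each control period).
- manip.snapshot(name): name is "scene" or "top"; returns a dict with "img" (400x640x3 uint8, red, green, blue), "fx", "fy", "cx", "cy" (pixels), "rvec" (rotation vector, rad) and "tvec" (3), from world to camera coordinates, as OpenCV has them. Camera axes: x right, y down, z forward; pixel columns grow to the right and rows downward; lengths in m; the calibration is good to about 2 mm. A picture is of the moment at which its call begins. There is no depth.
- manip.hand_in(): hands the job in, once; it reports no verdict.
The state is a dict: "time": time; "joint_positions": joint angles; "dq": joint speeds; "tau": joint torques, N m; "eef_pos": TCP position; "tool_rot": TCP orientation; "wrist_force": force on the tool from outside, world axes, zero at the start; "torque": the same for the moment, N m; "width": finger opening in m.
Only numpy, scipy, OpenCV 4.12 (cv2) and the standard library are available. Lean on these libraries where they do the work, as an engineer would, in place of code of your own. Each camera call takes 0.05 s, during which the arm holds its last target.

TASK

The blank brass label plate lies flat on the bottle riser, where nobody can get hold of it. Push it along the riser with your fingertips towards the bare end (the robot's right, away from the bottle) until about a third of its length sticks out past the end, so that the next person can take it by its edge; leave it lying flat on the riser and square to it. Do not lift it or let it fall, leave the bottle, the jigger, the tasting glass and the black case where they are, and finish with the hand clear.

Things in the scene. Friction and masses are not known exactly. Their poses are not given: they have to be found in the camera images.
- riser: dark brown wooden bottle riser (bench shelf), fixed: top board 560 long (own y), 160 deep (own x), 20 thick, top 90 above the bench, on two end panels set in 70. A lighter rail 14 wide, 12 high runs along the back edge (+x), leaving a flat strip 146 deep; front edge and ends are open. Origin: footprint centre at bench height; own -y points to the bare end, z up. Turned up to 0.25 rad
- ledge_end (a point): point on the top surface of the riser at its bare end: on the end edge (-y), half-way across the 146 deep strip in front of the rail. Its axes are the riser's: x to the rail, -y straight out over the end, z up
- label_plate: blank brass label plate, 150 long (own y), 95 wide (own x), 4 thick, small corner holes and engraved border; 0.34 to 0.56 kg. Lies loose and flat on the riser, up to 0.2 rad askew. Origin: centre of its underside; own -y points to the bare end. Slides with ordinary friction (a few N push it), stays where left, and tips off if more than half its length overhangs
- plate_lead (a point): middle of the plate's leading short edge (own -y end), at its underside, 75 from the plate's origin
- spirit_bottle: clear glass bottle with wooden stopper, 72 diameter, 182 high, standing on the riser near its other (+y) end. Origin: centre of its base. Leave it alone
- jigger: steel double-cone spirit measure, 44 diameter, 53 high, standing on the riser between plate and bottle. Origin: centre of its base. Leave it alone
- tasting_glass: stemless clear tasting glass, 72 diameter, 95 high, standing on the bench in front of the riser (robot's side). Origin: centre of its base. Leave it alone
- scale_case: black plastic case with green trim, 85 x 135 x 28, lying on the bench behind the riser. Origin: centre of its underside. Leave it alone
Things that resemble listed ones, but are neither listed nor needed, are in the scene too. There is more than one size of the label_plate; the one meant has the size given above.

How it is judged:
At the end, for the whole second after the job is handed in: The plate's leading edge stands 35 to 65 mm past the bare end (a third is 50); the plate lies flat on the riser (within 4 mm, 0.05 rad), square to it within 0.16 rad, within 32 mm of the middle of the strip (barely over the front edge, not on the rail), and is at rest (y of plate_lead in the frame of ledge_end between -0.065 and -0.035 m and x of label_plate in the frame of ledge_end between -0.032 and 0.032 m and z of label_plate in the frame of ledge_end between -0.004 and 0.004 m and angle between label_plate's own z axis and vertical below 0.05 rad and angle between the y axis of label_plate and the y axis of riser, either way round below 0.16 rad and linear speed of label_plate below 0.01 m/s); the robot touches nothing.
It fails at once if the plate was lifted or carried off the riser (z of label_plate in the frame of ledge_end above 0.012 m).
It fails at once if the plate tipped or fell off the riser (angle between label_plate's own z axis and vertical above 0.25 rad or z of label_plate in the frame of ledge_end below -0.015 m).
It fails at once if the bottle, jigger, tasting glass or black case was disturbed (moved over 15 mm) (distance of any of spirit_bottle, jigger, tasting_glass, scale_case from where it was at the start of the episode above 0.015 m).
It also fails if it takes over 48 s, if anything falls off the work surface, if the arm or the gripper's body presses on something with over 40 N, if the wrist force passes 120 N, or if a joint passes its speed limit or range.

## Working session

There is one attempt and no reset: what is moved stays moved. The work goes in short steps, Python scripts to look and compute and a tool call to move; the robot and the scene stay as the last step left them, time stands still between calls to the robot, and variables do not carry over. Pictures are saved under pics/ and viewed, and the job is handed in when it is done.

Besides the shell and the picture viewer there is one more tool, called after ">>>" as a command line: name --argument value ..., lists and objects as JSON in quotes. servo_tool: Moves the arm, as the interface text tells. Its arguments: {"type":"object","properties":{"steps":{"type":"array","items":{"type":"object","properties":{"dx":{"type":"number"},"dy":{"type":"number"},"dz":{"type":"number"},"rx":{"type":"number"},"ry":{"type":"number"},"rz":{"type":"number"}}}},"grip":{"type":"number"},"squeeze":{"type":"number"}},"required":["steps"]}

```bash
mkdir -p pics; cat > h.py <<'E'
import numpy as np, cv2, pickle
from plant import manip
def snap(n,f):
    s=manip.snapshot(n); cv2.imwrite(f'pics/{f}.png',s['img'][:,:,::-1]); pickle.dump(s,open(f'{f}.pkl','wb')); return s
def ray(s,uv,z):
    R,_=cv2.Rodrigues(np.array(s['rvec'],float)); t=np.array(s['tvec'],float).ravel()
    uv=np.atleast_2d(np.array(uv,float))
    d=np.c_[(uv[:,0]-s['cx'])/s['fx'],(uv[:,1]-s['cy'])/s['fy'],np.ones(len(uv))]@R
    c=-R.T@t
    return c+d*((z-c[2])/d[:,2])[:,None]
def proj(s,p):
    K=np.array([[s['fx'],0,s['cx']],[0,s['fy'],s['cy']],[0,0,1]],float)
    return cv2.projectPoints(np.atleast_2d(np.array(p,float)),np.array(s['rvec'],float),np.array(s['tvec'],float),K,None)[0][:,0]
E
python3 -c "
from h import *
snap('scene','s0');snap('top','t0');print(manip.state())"
```

```text
{'time': 0.1, 'joint_positions': array([-1.34891367e+00,  2.64631796e-01,  1.60521981e+00, -2.31623651e-06,
        1.27367578e+00, -3.68978545e-02]), 'dq': array([ 2.03801716e-04, -2.74674672e-03, -3.12347722e-03, -2.43814570e-05,
       -3.03147357e-04,  1.83436955e-04]), 'tau': array([ 1.68783904e-04, -5.03619361e+01, -3.58072042e+01,  7.31453137e-02,
        2.32992705e-02, -6.13899920e-05]), 'eef_pos': array([ 0.1725982 , -0.65192865,  0.245553  ]), 'tool_rot': array([ 9.91640245e-01,  1.29029797e-01, -9.04491224e-05, -9.63132344e-04]), 'wrist_force': array([0.20358477, 0.01816084, 0.18372471]), 'torque': array([ 0.00358615, -0.0461663 ,  0.05815353]), 'width': 0.08807147913545624}
```

View pics/s0.png

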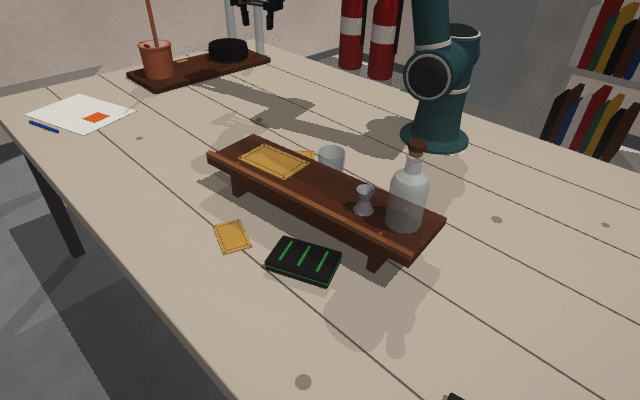

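View pics/t0.png

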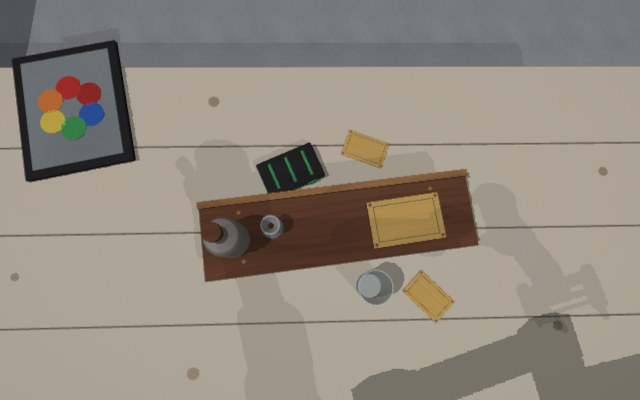

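The top view shows the riser from about (200,205) to (475,245), with its bare end on the right. The full-size plate is on it, centred near (406,220). The jigger is at (271,226), the bottle at (226,238), the tasting glass at (372,286), and two smaller decoy plates lie on the bench. Next I'll measure these.

```bash
cat >> h.py <<'E'
def plate(s,zt=0.094):
    hsv=cv2.cvtColor(s['img'],cv2.COLOR_RGB2HSV)
    m=cv2.inRange(hsv,(13,110,110),(30,255,255)); m=cv2.morphologyEx(m,cv2.MORPH_CLOSE,np.ones((5,5)))
    cs=[c for c in cv2.findContours(m,cv2.RETR_EXTERNAL,cv2.CHAIN_APPROX_NONE)[0] if cv2.contourArea(c)>400]
    return cs
E
cat > m.py <<'E'
from h import *
s=pickle.load(open('t0.pkl','rb'))
for c in plate(s):
    P=ray(s,c[:,0]+0.,0.094)[:,:2]; r=cv2.minAreaRect((P*1000).astype(np.float32))
    print(c[:,0].mean(0),r)
img=s['img']
hsv=cv2.cvtColor(img,cv2.COLOR_RGB2HSV)
big=cv2.resize(img[150:300,180:500],None,fx=2.5,fy=2.5,interpolation=cv2.INTER_CUBIC); cv2.imwrite('pics/z0.png',big[:,:,::-1])
print(hsv[190,440],hsv[260,300],hsv[181,440],hsv[240,460],hsv[350,450])
E
python3 m.py
```

```text
[427.65765766 295.53153153] ((405.95159912109375, -156.671875), (89.16986083984375, 56.2703742980957), 44.87846755981445)
[406.21940928 218.55696203] ((565.7813720703125, -119.84112548828125), (107.59568786621094, 150.9072265625), 7.651688575744629)
[331.5        188.46323529] ((627.2666015625, 25.415618896484375), (13.125995635986328, 561.4758911132812), 6.327569961547852)
[364.77235772 148.48780488] ((711.6383056640625, -42.08482360839844), (89.04846954345703, 55.957275390625), 69.10009765625)
[ 52.02941176 120.61764706] ((779.1242065429688, 607.5296020507812), (48.55015563964844, 50.03404998779297), 89.42539978027344)
[ 10 135  81] [  9 132  79] [ 10 136  88] [  9 139  90] [ 20  33 172]
```

```bash
python3 - <<'E'
from h import *
s=pickle.load(open('t0.pkl','rb'))
hsv=cv2.cvtColor(s['img'],cv2.COLOR_RGB2HSV)
g=hsv.copy()
m=((hsv[:,:,1]>110)&(hsv[:,:,2]<150)).astype(np.uint8)*255
m[plate(s) and 0:1]=0
m=cv2.morphologyEx(m,cv2.MORPH_OPEN,np.ones((3,3)))
c=max(cv2.findContours(m,cv2.RETR_EXTERNAL,cv2.CHAIN_APPROX_NONE)[0],key=cv2.contourArea)
print(cv2.contourArea(c),cv2.minAreaRect(c))
P=ray(s,c[:,0]+0.,0.09)[:,:2];print(cv2.minAreaRect((P*1000).astype(np.float32)))
b=s['img'].copy();cv2.drawContours(b,[c],-1,(0,255,0),1)
big=cv2.resize(b[150:300,180:500],None,fx=2.5,fy=2.5,interpolation=cv2.INTER_NEAREST); cv2.imwrite('pics/z1.png',big[:,:,::-1])
E
```

```text
19316.0 ((336.18035888671875, 223.19686889648438), (78.96085357666016, 274.1045227050781), 82.33319854736328)
((556.216064453125, 17.09539794921875), (160.94667053222656, 564.2461547851562), 6.385213375091553)
```

View pics/z1.png

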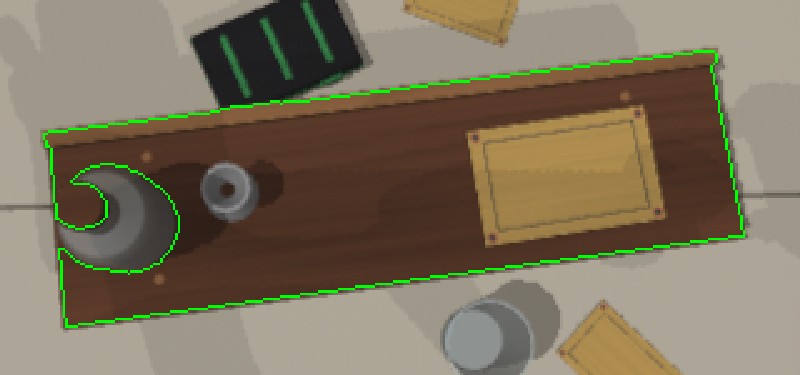

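```bash
cat >> h.py <<'E'
def platerect(s,zt=0.094,near=None):
    hsv=cv2.cvtColor(s['img'],cv2.COLOR_RGB2HSV)
    m=cv2.inRange(hsv,(13,100,105),(30,255,255)); m=cv2.morphologyEx(m,cv2.MORPH_CLOSE,np.ones((5,5))); m=cv2.morphologyEx(m,cv2.MORPH_OPEN,np.ones((9,9)))
    best=[]
    for c in cv2.findContours(m,cv2.RETR_EXTERNAL,cv2.CHAIN_APPROX_NONE)[0]:
        P=ray(s,c[:,0]+0.,zt)[:,:2]; r=cv2.minAreaRect((P*1000).astype(np.float32))
        if cv2.contourArea(c)>1500: best.append((r,c))
    return max(best,key=lambda b:cv2.contourArea(b[1]))
E
python3 - <<'E'
from h import *
s=pickle.load(open('t0.pkl','rb'))
r,c=platerect(s);print(r)
Z=lambda a:np.array(a)/2.5+[180,150]
q=ray(s,Z([(468,130),(645,105),(665,218),(487,247)]),.094);print('plate eye',q.mean(0),np.round(q,4))
f=ray(s,Z([(66,327),(745,237),(712,65),(743,237)]),.09);print(np.round(f,4))
d=f[1]-f[0];print('front len',np.linalg.norm(d[:2]),'ang',np.degrees(np.arctan2(d[0],-d[1])))
ex=np.array([np.cos(np.radians(6.35)),np.sin(np.radians(6.35))]);ey=np.array([-ex[1],ex[0]])
for k in [(60,0.09),]:
  b=ray(s,Z([(45,133),(716,51)]),.102);print('rail',b, b[:,:2]@ex, b[:,:2]@ey)
print('front x,y in riser axes',f[:,:2]@ex,f[:,:2]@ey)
print('plate',q[:,:2]@ex,q[:,:2]@ey)
for n,zz in [((228,189),.143),((90,230),.18),((473,340),.095)]:
  print(ray(s,Z([n]),zz),ray(s,Z([n]),zz)[:,:2]@ex,ray(s,Z([n]),zz)[:,:2]@ey)
E
```

```text
((560.6287231445312, -120.53337097167969), (97.19784545898438, 150.9072265625), 7.651688575744629)
plate eye [ 0.55907816 -0.12207152  0.094     ] [[ 0.5973 -0.0424  0.094 ]
 [ 0.616  -0.1909  0.094 ]
 [ 0.5219 -0.201   0.094 ]
 [ 0.5012 -0.054   0.094 ]]
[[ 0.4449  0.2829  0.09  ]
 [ 0.5054 -0.2676  0.09  ]
 [ 0.6502 -0.2516  0.09  ]
 [ 0.5054 -0.2659  0.09  ]]
front len 0.5538339126186985 ang 6.266310408258894
rail [[ 0.59891388  0.30038695  0.102     ]
 [ 0.65930439 -0.25105545  0.102     ]] [0.62846273 0.62749228] [ 0.23230315 -0.32243534]
front x,y in riser axes [0.47347651 0.47266755 0.6183501  0.47288308] [ 0.23198341 -0.32184991 -0.32201392 -0.32020213]
plate [0.58892051 0.59109302 0.49644115 0.49213251] [-0.10815634 -0.25789634 -0.25750526 -0.10907232]
[[0.54662053 0.15018714 0.143     ]] [0.55987786] [0.08880857]
[[0.51484975 0.24532181 0.18      ]] [0.53882406] [0.18687348]
[[ 0.42779806 -0.03947457  0.095     ]] [0.42080749] [-0.08654757]
```

>>> servo_tool --steps '[{"dx": 0.035, "dy": -0.036, "dz": 0, "rz": -0.7}, {"dx": 0.07, "dy": -0.071, "dz": -0.01, "rz": -1.4}, {"dx": 0.105, "dy": -0.107, "dz": -0.02, "rz": -2.1}, {"dx": 0.14, "dy": -0.142, "dz": -0.03, "rz": -2.8}, {"dx": 0.176, "dy": -0.178, "dz": -0.03, "rz": -3.4}]' --grip 0.5

```text
invalid input at $.steps[0]: expected keys dx, dy, dz, rx, ry, rz
```

```bash
cat >> h.py <<'E'
from scipy.spatial.transform import Rotation as Ro
ex=np.array([np.cos(np.radians(6.35)),np.sin(np.radians(6.35)),0]);ey=np.array([-ex[1],ex[0],0])
def goto(X,Y,z,th=96.35):
    st=manip.state();p=np.array(st['eef_pos']);R=Ro.from_quat(st['tool_rot'])
    T=X*ex+Y*ey;T[2]=z
    t=np.radians(th);Rt=Ro.from_matrix(np.array([[np.cos(t),np.sin(t),0],[np.sin(t),-np.cos(t),0],[0,0,-1]]))
    print('t',st['time'],'now riser',p@ex,p@ey,p[2],'width',st['width'],'F',st['wrist_force'])
    print('d',R.inv().apply(T-p),'rot/8deg',np.degrees((R.inv()*Rt).as_rotvec())/8)
E
python3 -c "
from h import *
goto(.544,-.06,.26)"
```

```text
t 0.1 now riser 0.09943488444572793 -0.6670185989935349 0.24555300486541615 width 0.08807147913545624 F [0.20358477 0.01816084 0.18372471]
d [ 0.52919197 -0.53487884 -0.01337623] rot/8deg [ -0.01107629  -0.01026035 -10.19036281]
```

>>> servo_tool --steps '[{"dx": 0.035, "dy": -0.036, "dz": 0, "rx": 0, "ry": 0, "rz": -0.7}, {"dx": 0.07, "dy": -0.071, "dz": -0.01, "rx": 0, "ry": 0, "rz": -1.4}, {"dx": 0.105, "dy": -0.107, "dz": -0.02, "rx": 0, "ry": 0, "rz": -2.1}, {"dx": 0.14, "dy": -0.142, "dz": -0.03, "rx": 0, "ry": 0, "rz": -2.8}, {"dx": 0.176, "dy": -0.178, "dz": -0.03, "rx": 0, "ry": 0, "rz": -3.4}]' --grip 0.5

```text
time: 0.72
eef_pos: [0.2981, -0.4343, 0.2774]
tool_rot: [0.933, 0.36, 0.0, 0.001]
wrist_force: [0.3, -0.5, 0.9]
width: 0.044
```

```bash
python3 -c "
from h import *
goto(.544,-.06,.26)"
```

```text
t 0.725 now riser 0.24820292300729144 -0.4645682734548753 0.2773710798291446 width 0.0440006434206816 F [ 0.33595077 -0.52088476  0.85312766]
d [ 0.47661235 -0.15498676  0.01711491] rot/8deg [ 8.93841601e-03  5.27734602e-03 -6.77290730e+00]
```

>>> servo_tool --steps '[{"dx": 0.05, "dy": -0.016, "dz": 0, "rx": 0, "ry": 0, "rz": -0.7}, {"dx": 0.1, "dy": -0.032, "dz": 0, "rx": 0, "ry": 0, "rz": -1.4}, {"dx": 0.15, "dy": -0.048, "dz": 0, "rx": 0, "ry": 0, "rz": -2.1}, {"dx": 0.2, "dy": -0.064, "dz": 0, "rx": 0, "ry": 0, "rz": -2.8}, {"dx": 0.24, "dy": -0.078, "dz": 0, "rx": 0, "ry": 0, "rz": -3.4}]'

```text
time: 1.35
eef_pos: [0.4238, -0.2148, 0.2764]
tool_rot: [0.822, 0.57, 0.0, -0.0]
wrist_force: [0.4, -0.2, 0.3]
width: 0.0437
```

```bash
python3 -c "
from h import *
goto(.544,-.06,.26)"
```

```text
t 1.35 now riser 0.3974401584739889 -0.2603616297679018 0.2763637420684438 width 0.04369860759553408 F [ 0.44657885 -0.23541624  0.30521615]
d [0.2449969  0.03999158 0.01641744] rot/8deg [-2.23099829e-03 -2.62966361e-03 -3.36442565e+00]
```

>>> servo_tool --steps '[{"dx": 0.05, "dy": 0.008, "dz": 0, "rx": 0, "ry": 0, "rz": -0.7}, {"dx": 0.1, "dy": 0.016, "dz": 0, "rx": 0, "ry": 0, "rz": -1.4}, {"dx": 0.15, "dy": 0.024, "dz": 0, "rx": 0, "ry": 0, "rz": -2.1}, {"dx": 0.2, "dy": 0.032, "dz": 0.01, "rx": 0, "ry": 0, "rz": -2.8}, {"dx": 0.245, "dy": 0.04, "dz": 0.016, "rx": 0, "ry": 0, "rz": -3.364}]'

```text
time: 1.98
eef_pos: [0.5479, -0.0001, 0.2599]
tool_rot: [0.667, 0.745, -0.0, -0.0]
wrist_force: [-0.3, -1.4, -0.4]
width: 0.044
```

```bash
python3 -c "
from h import *
goto(.544,-.06,.12)
snap('top','t1');snap('scene','s1')"
```

```text
t 1.975 now riser 0.5445075353290528 -0.06073790542097664 0.25991054167277094 width 0.043983181187721584 F [-0.2770909  -1.37613011 -0.3780267 ]
d [ 0.00072446 -0.00038542  0.139911  ] rot/8deg [-0.00626317 -0.00068097 -0.0023438 ]
```

View pics/s1.png

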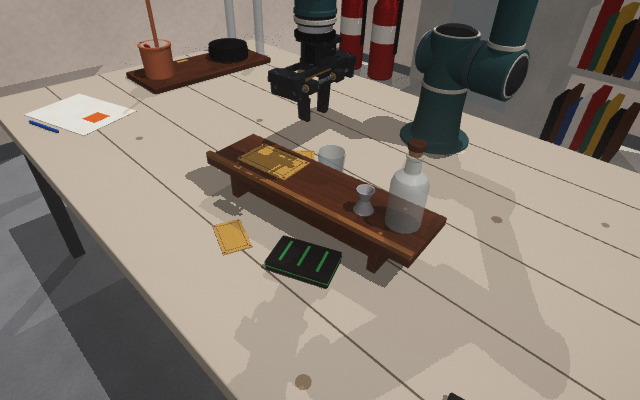

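The hand (fingertips near (300,115)) is above the riser, between the plate and the jigger, with its jaws across the riser. I'll descend now.

>>> servo_tool --steps '[{"dx": 0, "dy": 0, "dz": 0.04, "rx": 0, "ry": 0, "rz": 0}, {"dx": 0, "dy": 0, "dz": 0.08, "rx": 0, "ry": 0, "rz": 0}, {"dx": 0, "dy": 0, "dz": 0.12, "rx": 0, "ry": 0, "rz": 0}, {"dx": 0, "dy": 0, "dz": 0.14, "rx": 0, "ry": 0, "rz": 0}, {"dx": 0, "dy": 0, "dz": 0.15, "rx": 0, "ry": 0, "rz": 0}]'

```text
time: 2.7
eef_pos: [0.5461, -0.0026, 0.1091]
tool_rot: [0.669, 0.744, -0.001, -0.001]
wrist_force: [-0.6, 0.2, -0.1]
width: 0.0438
```

```bash
python3 -c "
from h import *
print(manip.tcp_to_tips)
goto(.544,-.06,.1)
snap('top','t2');snap('scene','s2')
s=pickle.load(open('t2.pkl','rb'));print(platerect(s)[0])
b=s['img'][150:300,180:500];cv2.imwrite('pics/z2.png',cv2.resize(b,None,fx=2.5,fy=2.5)[:,:,::-1])"
```

```text
0.008
t 2.7 now riser 0.5425085123108182 -0.06299051249454832 0.10905124852143502 width 0.04383063115134535 F [-0.56897904  0.16978174 -0.1130295 ]
d [0.00299595 0.00150495 0.00904722] rot/8deg [-0.02183556 -0.00129337 -0.03381122]Traceback (most recent call last):
  File "<string>", line 6, in <module>
    s=pickle.load(open('t2.pkl','rb'));print(platerect(s)[0])
                                             ~~~~~~~~~^^^
  File "h.py", line 26, in platerect
    return max(best,key=lambda b:cv2.contourArea(b[1]))
ValueError: max() iterable argument is empty
```

View pics/s2.png

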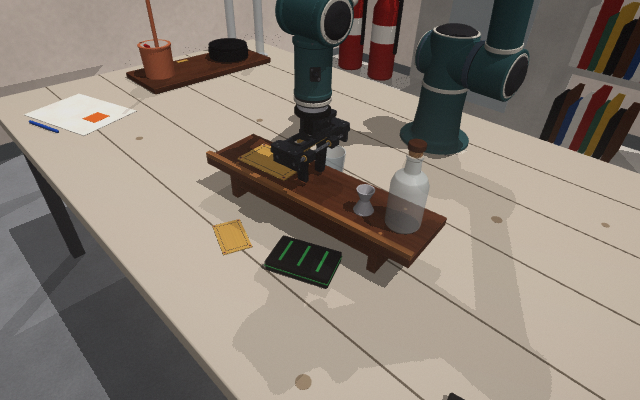

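The fingers are just above the riser behind the plate, around (310,170), and clear of the jigger and glass. I'll lower slowly and feel for the board.

>>> servo_tool --steps '[{"dx": 0, "dy": 0, "dz": 0.003, "rx": 0, "ry": 0, "rz": 0}, {"dx": 0, "dy": 0, "dz": 0.006, "rx": 0, "ry": 0, "rz": 0}, {"dx": 0, "dy": 0, "dz": 0.008, "rx": 0, "ry": 0, "rz": 0}, {"dx": 0, "dy": 0, "dz": 0.009, "rx": 0, "ry": 0, "rz": 0}, {"dx": 0, "dy": 0, "dz": 0.009, "rx": 0, "ry": 0, "rz": 0}]'

```text
time: 3.42
eef_pos: [0.5477, -0.0019, 0.1017]
tool_rot: [0.668, 0.744, 0.0, 0.0]
wrist_force: [-0.9, -0.2, 0.2]
width: 0.0439
```

```bash
python3 -c "
from h import *
goto(.544,-.06,.0995)"
```

```text
t 3.425 now riser 0.5441069986384496 -0.062433496146227084 0.10173788771835436 width 0.043869681026521654 F [-0.87912712 -0.15311557  0.22504696]
d [ 0.00243314 -0.00011584  0.00223783] rot/8deg [ 0.00033248  0.00015184 -0.0257192 ]
```

>>> servo_tool --steps '[{"dx": 0, "dy": 0, "dz": 0.001, "rx": 0, "ry": 0, "rz": 0}, {"dx": 0, "dy": 0, "dz": 0.0015, "rx": 0, "ry": 0, "rz": 0}, {"dx": 0, "dy": 0, "dz": 0.002, "rx": 0, "ry": 0, "rz": 0}, {"dx": 0, "dy": 0, "dz": 0.002, "rx": 0, "ry": 0, "rz": 0}, {"dx": 0, "dy": 0, "dz": 0.002, "rx": 0, "ry": 0, "rz": 0}]'

```text
time: 4.05
eef_pos: [0.5477, -0.0019, 0.0997]
tool_rot: [0.668, 0.744, 0.0, 0.0]
wrist_force: [0.2, -0.0, 0.2]
width: 0.0443
```

```bash
python3 -c "
from h import *
goto(.544,-.06,.0995)"
```

```text
t 4.05 now riser 0.5441388839777557 -0.062454891620154156 0.09971970704319279 width 0.04426280856485638 F [ 0.1956895  -0.04263671  0.21740006]
d [ 0.00245438 -0.00014781  0.00021964] rot/8deg [ 0.00017138  0.00018916 -0.02601959]
```

>>> servo_tool --steps '[{"dx": 0, "dy": 0, "dz": 0.0005, "rx": 0, "ry": 0, "rz": 0}, {"dx": 0, "dy": 0, "dz": 0.001, "rx": 0, "ry": 0, "rz": 0}, {"dx": 0, "dy": 0, "dz": 0.0015, "rx": 0, "ry": 0, "rz": 0}, {"dx": 0, "dy": 0, "dz": 0.002, "rx": 0, "ry": 0, "rz": 0}, {"dx": 0, "dy": 0, "dz": 0.002, "rx": 0, "ry": 0, "rz": 0}]'

```text
time: 4.68
eef_pos: [0.5477, -0.0019, 0.0984]
tool_rot: [0.668, 0.744, -0.0, -0.0]
wrist_force: [-2.9, -0.1, 5.4]
width: 0.0441
```

```bash
python3 -c "
from h import *
goto(.544,-.06,.0995)"
```

```text
t 4.675 now riser 0.5441115775090785 -0.06248746682202004 0.09842502122905222 width 0.044051217569375065 F [-2.8857784  -0.09223092  5.35071286]
d [ 0.00248703 -0.00012085 -0.00107498] rot/8deg [-5.17297866e-04  2.06464015e-05 -2.64779644e-02]
```

Contact at TCP z ≈ 0.0984. I'll raise 1.8 mm so the tips sit about 1 mm above the board, then approach the plate.

>>> servo_tool --steps '[{"dx": 0, "dy": 0, "dz": -0.0018, "rx": 0, "ry": 0, "rz": 0}, {"dx": -0.008, "dy": 0, "dz": -0.0018, "rx": 0, "ry": 0, "rz": 0}, {"dx": -0.016, "dy": 0, "dz": -0.0018, "rx": 0, "ry": 0, "rz": 0}, {"dx": -0.022, "dy": 0, "dz": -0.0018, "rx": 0, "ry": 0, "rz": 0}, {"dx": -0.025, "dy": 0, "dz": -0.0018, "rx": 0, "ry": 0, "rz": 0}]'

```text
time: 5.3
eef_pos: [0.5504, -0.0274, 0.0994]
tool_rot: [0.668, 0.744, -0.0, -0.0]
wrist_force: [-0.0, 0.4, 0.3]
width: 0.0442
```

```bash
python3 -c "
from h import *
goto(.544,-.1,.0995)"
```

```text
t 5.3 now riser 0.5439611471547595 -0.08810727950370402 0.09940017211506513 width 0.044193112609826876 F [-0.01650119  0.44238964  0.32454973]
d [-1.18924322e-02  9.11863185e-05 -1.00090316e-04] rot/8deg [-0.00107317 -0.00015217 -0.03152534]
```

Now a slow approach to feel contact with the plate.

>>> servo_tool --steps '[{"dx": -0.004, "dy": 0, "dz": 0, "rx": 0, "ry": 0, "rz": 0}, {"dx": -0.008, "dy": 0, "dz": 0, "rx": 0, "ry": 0, "rz": 0}, {"dx": -0.012, "dy": 0, "dz": 0, "rx": 0, "ry": 0, "rz": 0}, {"dx": -0.016, "dy": 0, "dz": 0, "rx": 0, "ry": 0, "rz": 0}, {"dx": -0.02, "dy": 0, "dz": 0, "rx": 0, "ry": 0, "rz": 0}]'

```text
time: 5.92
eef_pos: [0.5524, -0.0466, 0.0995]
tool_rot: [0.668, 0.744, 0.0, -0.0]
wrist_force: [-0.9, 3.9, 0.2]
width: 0.0441
```

```bash
python3 -c "
from h import *
goto(.544,-.1,.0995)
s=snap('scene','s3')
b=s['img'][110:230,190:350];cv2.imwrite('pics/z3.png',cv2.resize(b,None,fx=4.5,fy=4.5)[:,:,::-1])"
```

```text
t 5.925 now riser 0.5438266955264557 -0.10736889530850152 0.09946597230330262 width 0.04414794112235325 F [-0.86621792  3.92799644  0.21336815]
d [ 7.36950261e-03  1.46015278e-04 -3.03519939e-05] rot/8deg [-0.0022689  -0.00362149 -0.02651186]
```

View pics/z3.png

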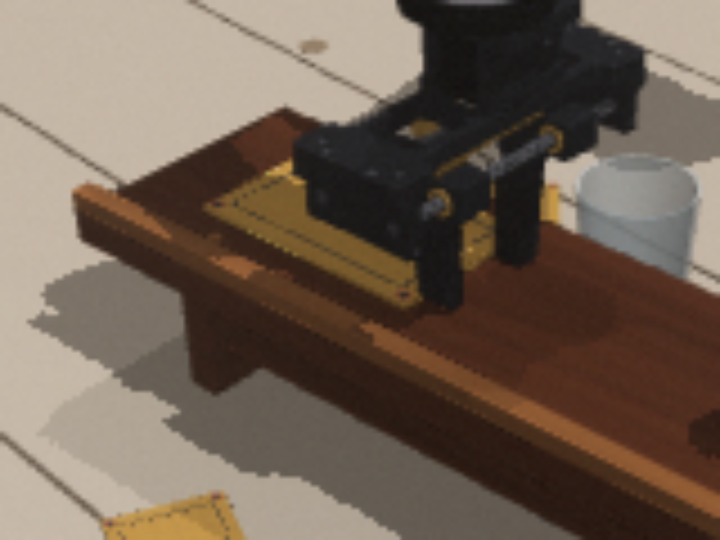

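Both fingertips sit behind the plate's trailing edge (crop (440,295) and (515,255)), and the push force is 4 N. I'll keep pushing slowly.

>>> servo_tool --steps '[{"dx": -0.008, "dy": 0, "dz": 0, "rx": 0, "ry": 0, "rz": 0}, {"dx": -0.016, "dy": 0, "dz": 0, "rx": 0, "ry": 0, "rz": 0}, {"dx": -0.024, "dy": 0, "dz": 0, "rx": 0, "ry": 0, "rz": 0}, {"dx": -0.032, "dy": 0, "dz": 0, "rx": 0, "ry": 0, "rz": 0}, {"dx": -0.04, "dy": 0, "dz": 0, "rx": 0, "ry": 0, "rz": 0}]'

```text
time: 6.6
eef_pos: [0.5568, -0.0871, 0.0995]
tool_rot: [0.668, 0.744, -0.0, -0.0]
wrist_force: [-0.9, 2.9, 0.4]
width: 0.044
```

```bash
python3 -c "
from h import *
goto(.544,-.19,.0995)
s=snap('scene','s4')
b=s['img'][110:230,190:350];cv2.imwrite('pics/z4.png',cv2.resize(b,None,fx=4.5,fy=4.5)[:,:,::-1])"
```

```text
t 6.6 now riser 0.5437300300118523 -0.14810092100763975 0.09948119365920709 width 0.04399631309409984 F [-0.87964023  2.94237314  0.36619437]
d [-4.18977225e-02  4.31906319e-04 -1.91504653e-05] rot/8deg [-6.77279526e-04 -5.31505783e-05 -2.76811268e-02]
```

View pics/z4.png

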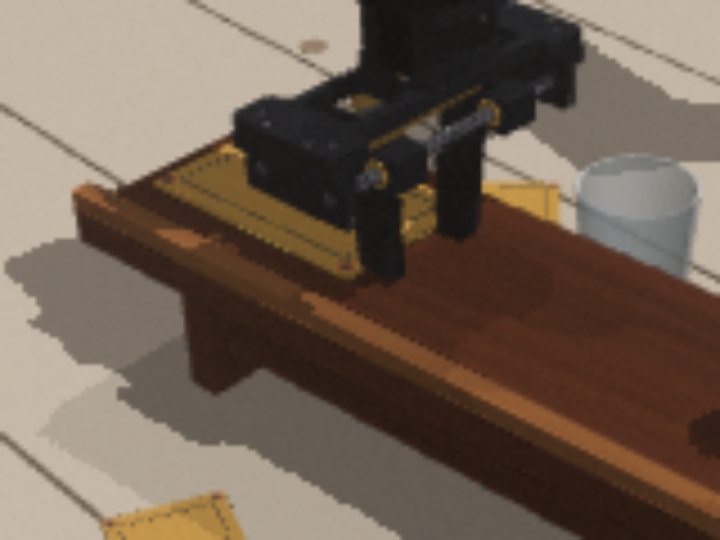

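The plate moves with the fingers, flat, with its leading corner near crop (155,180).

>>> servo_tool --steps '[{"dx": -0.009, "dy": 0, "dz": 0, "rx": 0, "ry": 0, "rz": 0}, {"dx": -0.018, "dy": 0, "dz": 0, "rx": 0, "ry": 0, "rz": 0}, {"dx": -0.027, "dy": 0, "dz": 0, "rx": 0, "ry": 0, "rz": 0}, {"dx": -0.036, "dy": 0, "dz": 0, "rx": 0, "ry": 0, "rz": 0}, {"dx": -0.045, "dy": 0, "dz": 0, "rx": 0, "ry": 0, "rz": 0}]'

```text
time: 7.28
eef_pos: [0.5616, -0.1318, 0.0995]
tool_rot: [0.668, 0.744, 0.0, -0.0]
wrist_force: [-0.5, 3.6, 1.8]
width: 0.0442
```

```bash
python3 -c "
from h import *
goto(.544,-.19,.0995)
s=snap('scene','s5');t=snap('top','t5')
b=s['img'][110:230,190:350];cv2.imwrite('pics/z5.png',cv2.resize(b,None,fx=4.5,fy=4.5)[:,:,::-1])
b=t['img'][150:300,340:540];cv2.imwrite('pics/y5.png',cv2.resize(b,None,fx=4,fy=4)[:,:,::-1])"
```

```text
t 7.275 now riser 0.5436120726349164 -0.19308419028304444 0.09952343056714742 width 0.044216099021477794 F [-0.5078663   3.62588957  1.75517611]
d [3.08563300e-03 3.76271581e-04 2.35585301e-05] rot/8deg [ 2.86469320e-06 -2.96725308e-04 -2.70601722e-02]
```

View pics/z5.png

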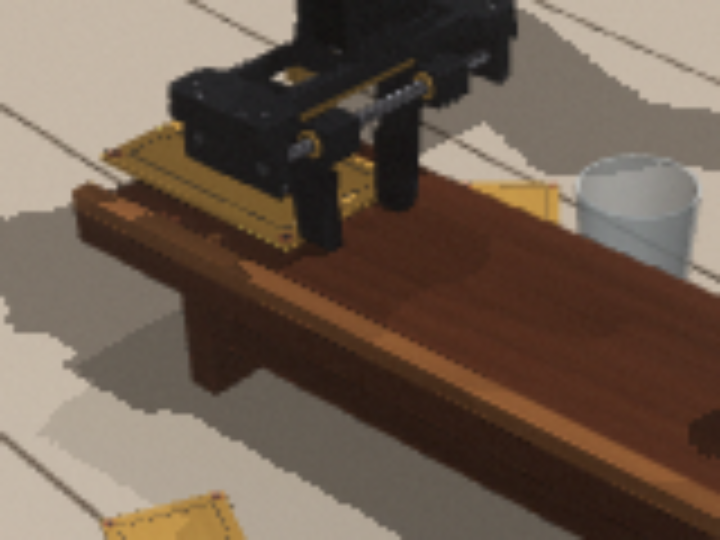

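View pics/y5.png

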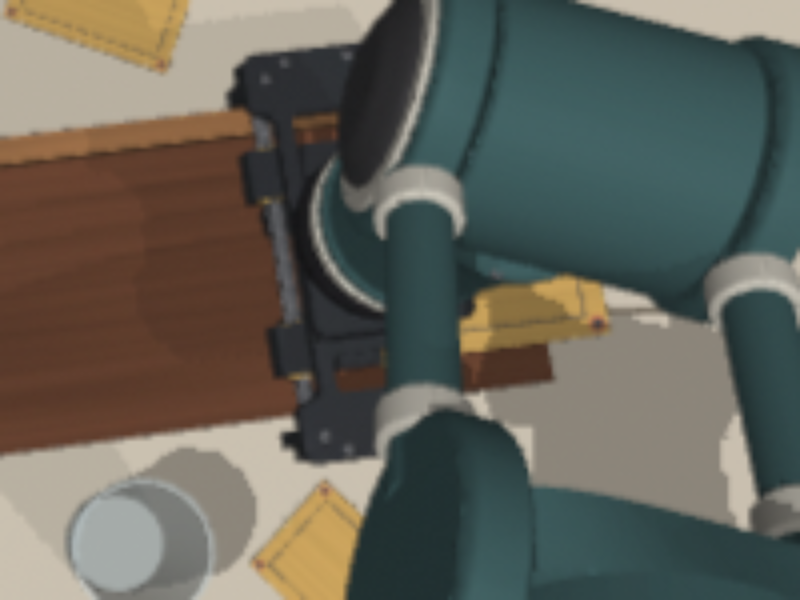

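In the top view the leading front corner of the plate is visible at about crop (608,325), and the riser's front-end corner at (552,379). I'll measure the overhang from these.

```bash
python3 -c "
from h import *
s=pickle.load(open('t5.pkl','rb'))
Z=lambda a:np.array([a])/4+[340,150]
for a,z in [((608,327),.094),((600,280),.094),((552,379),.09),((546,345),.09)]:
  p=ray(s,Z(a),z)[0];print(p@ex,p@ey)
s=pickle.load(open('s5.pkl','rb'))
Z=lambda a:np.array([a])/4.5+[190,110]
for a,z in [((105,153),.094),((290,245),.094),((73,188),.102)]:
  p=ray(s,Z(a),z)[0];print(p@ex,p@ey)
"
```

```text
0.4951363157843979 -0.3541986859772807
0.5195366880558925 -0.354910500028278
0.47276802574542837 -0.32186979023211604
0.49031097303467247 -0.3221599997945167
0.5862391976509722 -0.34739911174461857
0.5875174257507839 -0.19780589866892645
0.6313354536434256 -0.3185498403824977
```

The overhang is about 31 mm (top view 32, scene view 29) and the plate is centred and square. It needs 19 mm more.

>>> servo_tool --steps '[{"dx": -0.006, "dy": 0, "dz": 0, "rx": 0, "ry": 0, "rz": 0}, {"dx": -0.011, "dy": 0, "dz": 0, "rx": 0, "ry": 0, "rz": 0}, {"dx": -0.015, "dy": 0, "dz": 0, "rx": 0, "ry": 0, "rz": 0}, {"dx": -0.018, "dy": 0, "dz": 0, "rx": 0, "ry": 0, "rz": 0}, {"dx": -0.019, "dy": 0, "dz": 0, "rx": 0, "ry": 0, "rz": 0}]'

```text
time: 8.0
eef_pos: [0.5636, -0.1502, 0.0995]
tool_rot: [0.668, 0.744, 0.0, -0.0]
wrist_force: [0.0, 2.7, 1.2]
width: 0.0441
```

>>> servo_tool --steps '[{"dx": 0.005, "dy": 0, "dz": 0, "rx": 0, "ry": 0, "rz": 0}, {"dx": 0.015, "dy": 0, "dz": 0, "rx": 0, "ry": 0, "rz": 0}, {"dx": 0.03, "dy": 0, "dz": 0, "rx": 0, "ry": 0, "rz": 0}, {"dx": 0.04, "dy": 0, "dz": 0, "rx": 0, "ry": 0, "rz": 0}, {"dx": 0.04, "dy": 0, "dz": -0.02, "rx": 0, "ry": 0, "rz": 0}]'

```text
time: 8.62
eef_pos: [0.5575, -0.1085, 0.1178]
tool_rot: [0.668, 0.745, -0.001, -0.002]
wrist_force: [0.2, 1.0, 0.0]
width: 0.0443
```

>>> servo_tool --steps '[{"dx": 0, "dy": 0, "dz": -0.03, "rx": 0, "ry": 0, "rz": 0}, {"dx": 0, "dy": 0, "dz": -0.06, "rx": 0, "ry": 0, "rz": 0}, {"dx": 0, "dy": 0, "dz": -0.1, "rx": 0, "ry": 0, "rz": 0}, {"dx": 0, "dy": 0, "dz": -0.13, "rx": 0, "ry": 0, "rz": 0}, {"dx": 0, "dy": 0, "dz": -0.16, "rx": 0, "ry": 0, "rz": 0}]'

```text
time: 9.25
eef_pos: [0.5592, -0.1096, 0.2807]
tool_rot: [0.668, 0.744, 0.0, 0.0]
wrist_force: [-0.7, -0.3, 0.1]
width: 0.044
```

```bash
python3 -c "
from h import *
goto(.544,-.19,.0995)
s=snap('scene','s6');t=snap('top','t6')
b=s['img'][110:230,190:350];cv2.imwrite('pics/z6.png',cv2.resize(b,None,fx=4.5,fy=4.5)[:,:,::-1])
b=t['img'][150:300,340:540];cv2.imwrite('pics/y6.png',cv2.resize(b,None,fx=4,fy=4)[:,:,::-1])"
```

```text
t 9.25 now riser 0.5436683496439032 -0.17074685869910852 0.2807069232976389 width 0.04402009812291417 F [-0.74109477 -0.33131984  0.0859554 ]
d [-0.01919277  0.00030708  0.18121337] rot/8deg [ 0.00319307  0.00234906 -0.02094518]
```

View pics/z6.png

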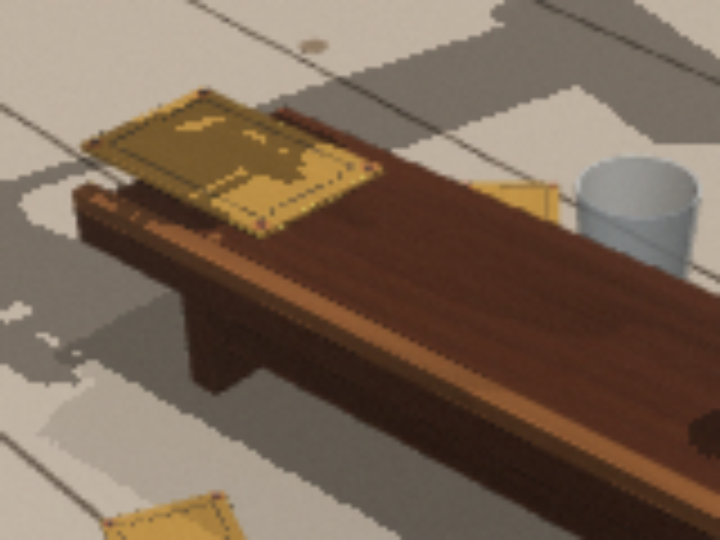

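View pics/y6.png

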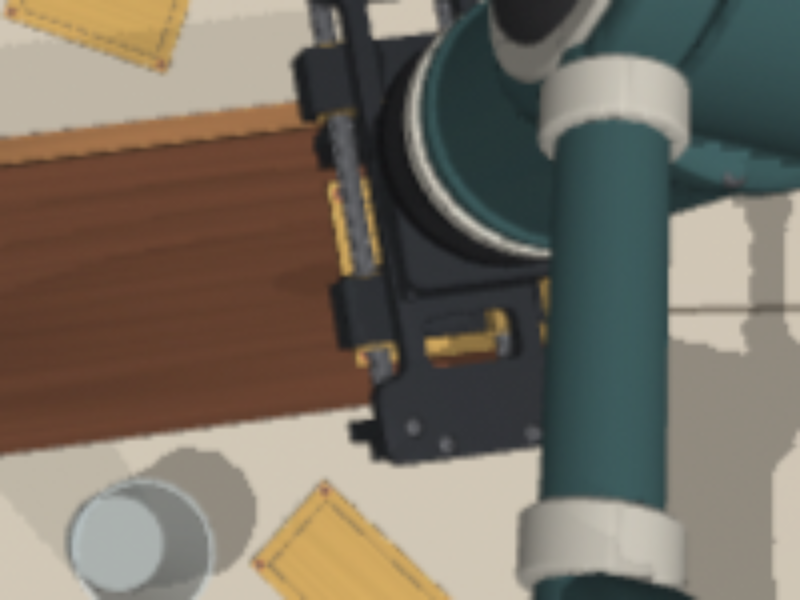

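In the scene view the plate lies flat, overhanging the end (corners about (80,147), (205,90), (383,168), (263,237)), and the hand is clear. The arm blocks the top view, so I'll move it aside and re-measure.

>>> servo_tool --steps '[{"dx": -0.05, "dy": 0, "dz": 0, "rx": 0, "ry": 0, "rz": 0}, {"dx": -0.1, "dy": -0.02, "dz": -0.01, "rx": 0, "ry": 0, "rz": 0}, {"dx": -0.15, "dy": -0.05, "dz": -0.01, "rx": 0, "ry": 0, "rz": 0}, {"dx": -0.2, "dy": -0.08, "dz": -0.01, "rx": 0, "ry": 0, "rz": 0}, {"dx": -0.25, "dy": -0.1, "dz": -0.01, "rx": 0, "ry": 0, "rz": 0}]'

```text
time: 9.98
eef_pos: [0.4852, -0.3703, 0.2877]
tool_rot: [0.668, 0.744, -0.0, -0.001]
wrist_force: [0.7, 0.5, 0.1]
width: 0.0438
```

>>> servo_tool --steps '[{"dx": -0.05, "dy": -0.02, "dz": 0, "rx": 0, "ry": 0, "rz": 0}, {"dx": -0.1, "dy": -0.04, "dz": 0, "rx": 0, "ry": 0, "rz": 0}, {"dx": -0.14, "dy": -0.06, "dz": 0, "rx": 0, "ry": 0, "rz": 0}, {"dx": -0.15, "dy": -0.07, "dz": 0, "rx": 0, "ry": 0, "rz": 0}, {"dx": -0.15, "dy": -0.07, "dz": 0, "rx": 0, "ry": 0, "rz": 0}]'

```text
time: 10.6
eef_pos: [0.4325, -0.5257, 0.2879]
tool_rot: [0.669, 0.744, 0.0, -0.001]
wrist_force: [-0.2, -0.1, -0.5]
width: 0.0439
```

```bash
python3 -c "
from h import *
goto(.544,-.19,.0995)
t=snap('top','t7')
r,c=platerect(t);print(r)
q=cv2.boxPoints(r)/1000;print(q@ex[:2],q@ey[:2])
s=pickle.load(open('s6.pkl','rb'))
p=ray(s,np.array([(80,147),(205,90),(383,168),(263,237)])/4.5+[190,110],.094);print('scene',p@ex,p@ey)"
```

```text
t 10.6 now riser 0.3716967294563217 -0.5702815687881373 0.2879326705947943 width 0.043877402197528254 F [-0.2396286  -0.11516747 -0.45180835]
d [0.3806752  0.17061429 0.18917324] rot/8deg [-0.00628698 -0.01677332 -0.03491245]
((570.0069580078125, -234.70663452148438), (96.53907012939453, 149.74835205078125), 5.923031806945801)
[0.49284071 0.49172476 0.58826114 0.58937709] [-0.22107859 -0.37082278 -0.37154219 -0.22179799]
scene [0.59092402 0.4968224  0.49594958 0.59116135] [-0.36346912 -0.36217961 -0.21664317 -0.21433792]
```

View pics/t7.png

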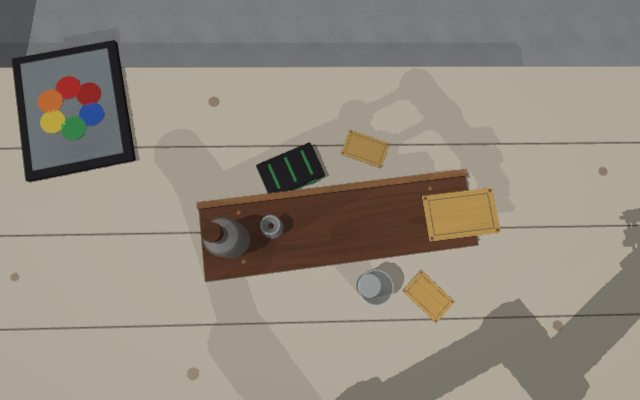

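The top view shows the plate at (461,215), past the bare end, square to the riser and flat. The bottle, jigger, glass and case are at their original pixels. The overhang measures 44–49 mm, so I'll hand in.

```bash
python3 -c "
from h import *
print(manip.hand_in())"
```

```text
the job is handed in; nothing more can be done
None
```

I pushed the label plate along the riser with both fingertips against its trailing edge. Then I backed off, lifted the hand clear and handed in at about 10.7 s.

My last checks before handing in:

- **Overhang:** 46–49 mm in the top view and about 44 mm in the scene view. The two views differ by a few millimetres, but both are inside the 35–65 mm window.
- **Position and squareness:** the plate is about 3 mm from the middle of the strip and within about 0.5° of square to the riser.
- **Flatness:** it looks flat on the riser in both views. I did not measure its height or tilt separately.
- **Other objects:** the bottle, jigger, tasting glass and black case look unmoved in the top view. I compared them by eye and did not measure them.
- **Forces:** about 4 N while pushing, and about 6 N when feeling for the board.

No check failed. The hand-in gave no verdict.

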